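# Set the saw's depth stop to a setup bar

## Robot

A 7-joint arm with a two-finger parallel gripper is mounted at the origin on the work surface. World frame = base frame: x ahead of the robot, y to its left, z up, the work surface at z = 0. Lengths are in m, angles in rad, forces in N, time in s.
With the tool pointing down it reaches from about 0.4 to 0.85 m from the base axis. Payload 10.4 kg.
Tool frame: the origin (TCP) lies at the very end of the fingers, on their centre line; the grasp point (between the pads) lies 19 mm behind it; z points along the fingers, y is the line along which they close (so a half turn about z gives the same grasp; the last joint's range is limited). The gripper opens to 87 mm and grips with 3 to 60 N. Pads are 19 mm wide; open, the fingers measure 117 mm over their backs; the gripper's body (75 mm by 190 mm) begins 51 mm behind the grasp point.
Start: joints at [-1.329, 0.332, -0.065, 1.46, 0.022, 1.35, -0.088], TCP at [0.164, 0.603, 0.223] pointing down, gripper open.
Joint ranges: [-2.6, 2.6], [-0.5, 2.12], [-1.47, 1.34], [0.16, 2.42], [-1.27, 4.41], [0.06, 2.06], [-2.6, 2.6]. Speed limits (rad/s): [2.22, 2.22, 2.79, 2.79, 3.14, 3.14, 3.14].

## Interface

Orientations are given as a unit quaternion [x, y, z, w].
In Python, from bench import r gives the robot as it stands.
- The arm moves only by the shell command python3 -m crank 'ROWS' [FORCE]. ROWS is JSON, a list that holds one entry, the list of rows, each a list of 5 numbers: the shift along the tool's x, y, z in mm, then the turn about the tool's z in degrees, then the opening, from -1 (shut) to 1 (fully open). A call has 1 to 20 rows; each row is the pose to reach, as a shift and turn from the pose commanded when the call began, along the tool's axes at that moment; what a row does not reach only later rows make up. A row lasts 1/10 s, in which the tool goes at most 50 mm and 8.59 degrees, less where a joint would pass 70% of its speed; a pose out of reach is approached as far as the arm can. A call with a gripper value outside its range is refused whole. The fingers move at their own pace and stop on an object; FORCE is the grip in N (left out, the last holds). Time passes only in rows, so rows that repeat a pose let the fingers close. It gives the time, the measured TCP pose, the force, the opening and the grip force at its end, in the units of the state.
- r.read_state(): the state, without advancing time (a new reading comes with each control period).
- r.camera(name): name is "side" or "top" or "wrist"; returns a dict with "image" (384x512x3 uint8, red, green, blue), "vfov" (degrees; the focal length in pixels is half the picture's height over the tangent of half this angle, whatever the lens; pixels are square), "cx", "cy" (the principal point, pixels), "eye" and "attitude" of the camera in the world. Camera axes: x right, y down, z forward; pixel columns grow to the right and rows downward; lengths in m; the calibration is good to about 2 mm. A picture is of the moment at which its call begins. There is no depth.
- r.close_job(): hands the job in; it is judged then, once.
The state is a dict: "time": time; "joint_positions": joint angles; "joint_vel": joint speeds; "joint_torque": joint torques, N m; "ee_pos": TCP position; "eef_rot": TCP orientation; "ft_force": force on the tool from outside, world axes, zero at the start; "torque": the same for the moment, N m; "width": finger opening in m; "grip_force": force on a finger pad.
Only numpy, scipy, OpenCV 4.12 (cv2) and the standard library are available. Lean on these libraries where they do the work, as an engineer would, in place of code of your own. Each camera call takes 0.05 s, during which the arm holds its last target. There are 200 camera calls.

## Task

Set the plunge saw's depth stop to the brass setup bar: lay the brass bar flat in the black channel on the saw's sole and slide it under the green foot of the spring tip until it is home against the red end stop. Then turn only the small orange inner knob clockwise until the green foot presses on the bar with about 8 newtons (4 to 12 is good, never above 20), without turning or leaning on the blue outer ring, and let go. Leave the other things on the bench alone.

Things in the scene. Friction and masses are not known exactly. Their poses are not given: they have to be found in the camera images.
- saw: plunge saw on its aluminium sole plate (180 x 435 mm, 8 mm thick), fixed to the bench, place and yaw vary. Origin: on the bench under the axis of the two concentric knobs; z up; +y runs along the sole from the knobs to the channel. Black depth head under the knobs 95 x 95 mm, top 50 mm over the bench. Motor, guard and handle (226 mm tall) stand from y = -86 mm to -230, x = -123 to +90 mm.
- home (a point): centre of the channel floor (top of the sole) where the centre of the bar's underside is when home: x = 0, y = 115, z = 8 mm in the saw's frame, the bar's long axis along the saw's y. The channel is 30 mm wide between black rails 10 mm high (y = 55 to 105 mm), its mouth flares to about 38 mm at y = 123 mm; farther out the sole is flat and open to y = 225 mm.
- end_stop: red end stop in the channel, 34 mm wide, 18 mm tall; the bar meets its face at y = 60 mm in the saw's frame. Origin at the centre of its underside (y = 55 mm). Above it a nose 34 mm wide reaches from the head to y = 90 mm, 40 to 52 mm over the bench; a steel sleeve 13 mm wide stands up to 76 mm in it.
- brass_bar: brass setup bar 24 mm wide (x), 110 mm long (y), 20 mm thick, about 0.4 kg, loose on the bench. Origin at the centre of its underside, y along its length. It lies within 0.4 rad of the world's y direction.
- stop_tip: spring tip under the nose at y = 78 mm: a stem (origin: its lower end) with a green foot 12 mm wide screwed fast below, sticking out 3 to 8 mm, differently each time; the foot starts 5 to 13 mm over the laid bar's top. Goes down 8 mm per radian of knob; from touch the spring gives 2 N, then 6 N per mm (48 N per rad), up to 5 mm, and the knob needs 0.008 N m more per newton.
- knob_top (a point): centre of the top of the small orange inner knob, 80 mm above the bench: a ribbed cylinder of 22 mm diameter, axis vertical, that stands 20 mm proud of the outer ring. It turns with a steady friction of 0.18 N m while the tip is free, stays where left; held still after a turn it pulls back with about the tip's load only. About 3 rad to go clockwise (from above), which lowers the tip.
- outer_ring: blue outer ring round the inner knob, 62 mm outside diameter, its flat top 60 mm above the bench (20 mm below the knob's top). It turns very easily (0.03 N m) about the same axis. Origin on the axis at its underside. It must stay as it is.
- ring_mark (a point): white index mark on top of the outer ring, 27 mm from the axis
- steel_bar: dark steel setup bar 24 x 110 x 14 mm (thinner than the brass one), a bystander: leave it alone. Origin at the centre of its underside.
- jar: small glass jar with blue cap, 60 mm wide, 75 mm tall, bystander
- screwdriver: screwdriver with a blue handle lying on the bench, bystander
- brush: dust brush lying near the robot, bystander
- wrench: steel wrench lying on the bench, bystander
- spare_blade: flat round saw blade, 160 mm across, 4 mm thick, bystander
- tape: yellow tape measure case 70 x 45 x 60 mm, bystander
Things that resemble listed ones, but are neither listed nor needed, are in the scene too. Several things look just like the brass_bar: the one meant starts farthest to the robot's right.

How it is judged:
On the way:
1. the brass bar lies home in the channel under the tip, the tip still clear of it and the hand off the bar (y of brass_bar in the frame of saw between 0.108 and 0.12 m and x of brass_bar in the frame of saw between -0.006 and 0.006 m and z of brass_bar in the frame of saw between 0.005 and 0.011 m and angle between the y axis of brass_bar and the y axis of saw, either way round below 0.12 rad and angle between brass_bar's own z axis and vertical below 0.06 rad and contact force between stop_tip and brass_bar below 0.5 N and contact force between the fingers and brass_bar below 0.2 N), for 0.2 s.
At the end, for the whole second after the job is handed in: The brass bar lies flat in the channel, home against the end stop (its centre 108 to 120 mm along the saw's y, within 6 mm sideways and 0.12 rad), at rest, and the green foot presses on it with 4 to 12 N (y of brass_bar in the frame of saw between 0.108 and 0.12 m and x of brass_bar in the frame of saw between -0.006 and 0.006 m and z of brass_bar in the frame of saw between 0.005 and 0.011 m and angle between the y axis of brass_bar and the y axis of saw, either way round below 0.12 rad and angle between brass_bar's own z axis and vertical below 0.06 rad and contact force between stop_tip and brass_bar between 4 and 12 N and linear speed of brass_bar below 0.01 m/s); the robot touches nothing.
It fails at once if the outer ring is turned (its mark moves more than 4 mm, 0.15 rad) (distance of ring_mark from where it was at the start of the episode above 0.004 m).
It fails at once if the fingers lean on the outer ring with more than 8 N (contact force between the fingers and outer_ring above 8 N).
It fails at once if the tip is driven onto the bar with more than 20 N (contact force between stop_tip and brass_bar above 20 N).
It fails at once if a bystander is moved more than 20 mm (distance of any of steel_bar, jar, screwdriver, brush, wrench, spare_blade, tape from where it was at the start of the episode above 0.02 m).
It also fails if it takes over 72 s, if anything falls off the work surface, if the arm or the gripper's body presses on something with over 40 N, if the wrist force passes 120 N, or if a joint passes its speed limit or range.

## Working session

There is one attempt and no reset: what is moved stays moved. The work goes in short steps, Python scripts to look and compute and a shell command to move; the robot and the scene stay as the last step left them, time stands still between calls to the robot, and variables do not carry over. Pictures are saved under pics/ and viewed, at most 10 in all, crops included, and the job is handed in when it is done.

```bash
ls; mkdir -p pics
cat > h.py <<'E'
import numpy as np, cv2
from scipy.spatial.transform import Rotation as R
from bench import r
def att(a):
    a=np.array(a,float)
    return a if a.shape==(3,3) else R.from_quat(a).as_matrix()
def cam(n):
    c=r.camera(n); c['f']=c['image'].shape[0]/2/np.tan(np.radians(c['vfov'])/2); c['M']=att(c['attitude']); c['hsv']=cv2.cvtColor(c['image'],cv2.COLOR_RGB2HSV); return c
def ray(c,u,v,z):
    d=c['M']@np.array([(u-c['cx'])/c['f'],(v-c['cy'])/c['f'],1]); e=np.array(c['eye'])
    return e+d*(z-e[2])/d[2]
def proj(c,p):
    q=c['M'].T@(np.array(p)-np.array(c['eye'])); return c['cx']+c['f']*q[0]/q[2],c['cy']+c['f']*q[1]/q[2]
def save(c,n,crop=None,s=1):
    im=c['image'][:,:,::-1]
    if crop: im=im[crop[1]:crop[3],crop[0]:crop[2]]
    cv2.imwrite('pics/'+n,cv2.resize(im,None,fx=s,fy=s,interpolation=cv2.INTER_CUBIC))
E
python3 - <<'E'
from h import *
s=r.read_state(); print(s)
a=[cam(n) for n in('top','side')]
for c in a: print(c['vfov'],c['cx'],c['cy'],c['eye'],c['attitude'],{k:v for k,v in c.items() if k not in('image','hsv','M','eye','attitude')}.keys())
cv2.imwrite('pics/a.png',cv2.resize(a[0]['image'][:,:,::-1],None,fx=1.55,fy=1.55))
cv2.imwrite('pics/b.png',cv2.resize(a[1]['image'][:,:,::-1],None,fx=1.55,fy=1.55))
import pickle; pickle.dump(a,open('a.pkl','wb'))
E
```

```text
pics
{'time': 0.0, 'joint_positions': array([-1.32863883,  0.33290876, -0.0647067 ,  1.46095207,  0.02158906,
        1.34990096, -0.08848408]), 'joint_vel': array([-4.29237411e-04,  3.58822547e-04,  5.53700893e-04,  1.21815848e-05,
       -1.40008953e-03,  7.20211451e-04, -1.65641401e-03]), 'joint_torque': array([ 6.19342482e-04, -6.23268914e+01,  2.48723407e-02, -3.89889443e+01,
       -6.13184203e-02,  4.00014070e-02,  1.73604603e-04]), 'ee_pos': array([0.16344222, 0.60284108, 0.22172579]), 'eef_rot': array([ 1.31972065e-01,  9.91253162e-01, -7.33717679e-04, -6.98139388e-05]), 'ft_force': array([ 0.28842237,  0.15055292, -0.18388996]), 'torque': array([-0.00870549,  0.01111535,  0.06509078]), 'grip_force': 0.0, 'width': 0.08724209996664105}
53.087665805052225 251.97542449456066 192.21974087637912 [0.31993172 0.14021881 1.23349629] [ 0.71344971 -0.69530668  0.06883339 -0.05291603] dict_keys(['vfov', 'cx', 'cy', 'f'])
48.523326269051715 243.9289882463403 188.888460880464 [1.48398724 0.86015075 1.16468288] [ 0.41272798  0.81406845 -0.36877548 -0.1759341 ] dict_keys(['vfov', 'cx', 'cy', 'f'])
```

View pics/a.png

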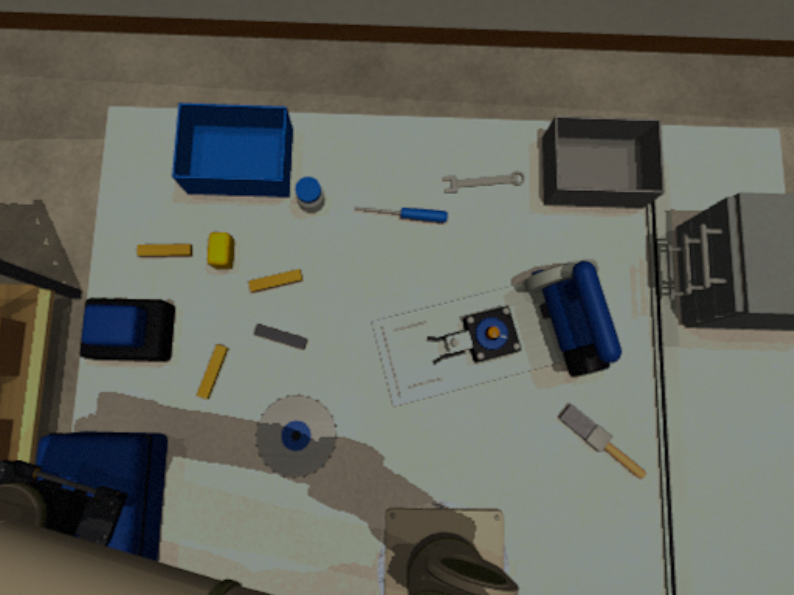

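View pics/b.png

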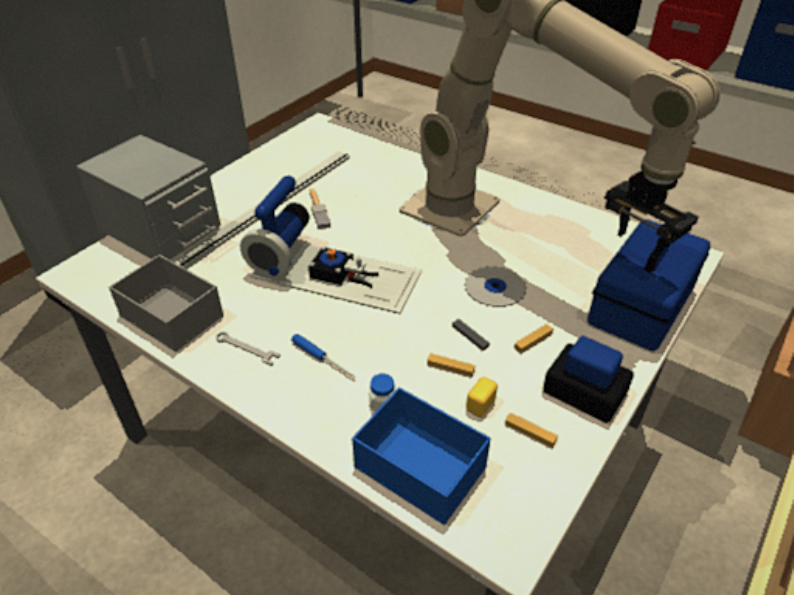

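The three brass look-alikes in the top view are at (164,250), (275,281) and (212,371) in the scaled picture. The robot's right is the picture's right, so (275,281) is the one meant. It also lies roughly along world y. The saw's knobs are at about (493,332), with the channel to their left. Next I measure these and confirm with a crop.

Run:
```python
from h import *
import pickle
a=pickle.load(open('a.pkl','rb')); c=a[0]; h=c['hsv']
def blobs(m,mn=15):
    cs,_=cv2.findContours(m.astype('uint8'),0,cv2.CHAIN_APPROX_NONE); return [k for k in cs if cv2.contourArea(k)>=mn]
br=(h[...,0]>10)&(h[...,0]<24)&(h[...,1]>140)&(h[...,2]>90)
for k in blobs(br,20):
    b=cv2.minAreaRect(k); P=np.array([ray(c,*p,0.02) for p in cv2.boxPoints(b)])
    e=P[1]-P[0],P[2]-P[1]; l=max(e,key=np.linalg.norm)
    print('brass',np.round(b[0],1),P.mean(0).round(4),[round(np.linalg.norm(x)*1000) for x in e],'yaw',np.degrees(np.arctan2(l[1],l[0])).round(1))
kn=(h[...,0]<14)&(h[...,1]>170)&(h[...,2]>100)
for k in blobs(kn,5):
    m=cv2.moments(k);u=m['m10']/m['m00'],m['m01']/m['m00'];print('org',u,cv2.contourArea(k),ray(c,*u,0.08))
sub=np.zeros(h.shape[:2],bool);sub[190:240,270:345]=1
bl=(h[...,0]>95)&(h[...,0]<130)&(h[...,1]>120)&sub
for k in blobs(bl,20):
    b=cv2.minEnclosingCircle(k);print('ring',b,ray(c,*b[0],.06))
bk=(h[...,2]<60)&sub
for k in blobs(bk,20): 
    b=cv2.minAreaRect(k);P=np.array([ray(c,*p,0.05) for p in cv2.boxPoints(b)]);print('blk',b,P.round(3).tolist())
save(c,'c.png',(80,130,370,270),2.7)
```

```text
brass [402.9 296.9] [ 0.2167 -0.3587  0.02  ] [16, 89] yaw -128.4
brass [  4.5 265. ] [0.2848 0.8661 0.02  ] [27, 24] yaw -88.7
brass [  8.3 250.4] [0.3292 0.8605 0.02  ] [45, 31] yaw -23.3
brass [136.3 239.1] [0.3736 0.472  0.02  ] [108, 22] yaw -17.8
brass [ 17.1 225.4] [0.4067 0.8437 0.02  ] [66, 14] yaw -0.2
brass [318.2 214.2] [ 0.4663 -0.0976  0.02  ] [18, 20] yaw -134.5
brass [ 17.4 203.7] [0.4746 0.8512 0.02  ] [59, 29] yaw 0.4
brass [ 10.5 188. ] [0.5239 0.8791 0.02  ] [66, 26] yaw -88.4
brass [177.3 180.5] [0.5632 0.3557 0.02  ] [109, 22] yaw -74.7
brass [105.5 161. ] [0.6205 0.5893 0.02  ] [105, 20] yaw -88.3
ring ((316.9566345214844, 214.54624938964844), 10.966143608093262) [ 0.4604018  -0.08575978  0.06      ]
blk ((289.08905029296875, 228.90411376953125), (3.1601109504699707, 20.5992431640625), 69.44395446777344) [[0.407, 0.03, 0.05], [0.431, -0.029, 0.05], [0.422, -0.033, 0.05], [0.398, 0.027, 0.05]]
blk ((316.27593994140625, 215.15977478027344), (30.33977508544922, 32.272247314453125), 75.0685806274414) [[0.491, -0.025, 0.05], [0.52, -0.123, 0.05], [0.429, -0.146, 0.05], [0.4, -0.049, 0.05]]
```

View pics/c.png

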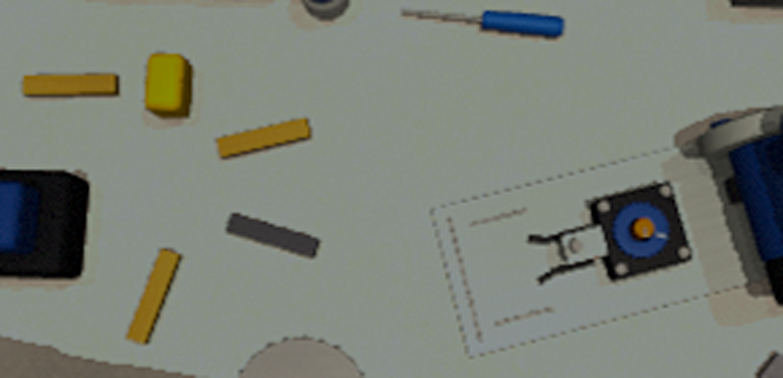

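The crop shows the candidate at (264,138), the rightmost of the three brass bars, with a gold colour and 109x22 mm size. The dark steel bar is at (272,235). The saw axis comes to about (0.460,-0.086) from the ring, head and knob together, with yaw about 16.5°. I move above the bar now.

```bash
cat >> h.py <<'E'
def go(p,close=None):
    """print tool-frame shift to reach p, closing direction angle (world deg, mod 180)"""
    s=r.read_state(); M=R.from_quat(s['eef_rot']).as_matrix(); d=M.T@(np.array(p)-s['ee_pos'])*1000
    t=0
    if close is not None:
        y=M[:,1]; a=np.degrees(np.arctan2(y[1],y[0])); t=-((close-a+90)%180-90)
    print('t',round(s['time'],2),'pos',s['ee_pos'].round(4),'shift',d.round(1),'turn',round(t,1),'tilt',M[:,2].round(4),'q7',s['joint_positions'].round(2))
E
python3 -c "
from h import *
go([.557,.377,.2],15.3)"
```

```text
t 0.1 pos [0.1635 0.6029 0.2219] shift [-438.9 -115.    22. ] turn 59.5 tilt [-2.0e-04 -1.2e-03 -1.0e+00] q7 [-1.33  0.33 -0.06  1.46  0.02  1.35 -0.09]
```

```bash
python3 -m crank '[[[-439,-115,22,59.5,1],[-439,-115,22,59.5,1],[-439,-115,22,59.5,1],[-439,-115,22,59.5,1],[-439,-115,22,59.5,1],[-439,-115,22,59.5,1],[-439,-115,22,59.5,1],[-439,-115,22,59.5,1],[-439,-115,22,59.5,1],[-439,-115,22,59.5,1],[-439,-115,22,59.5,1],[-439,-115,22,59.5,1],[-439,-115,22,59.5,1],[-439,-115,22,59.5,1],[-439,-115,22,59.5,1]]]' 40
python3 - <<'E'
from h import *
go([.557,.377,.004],15.3)
c=cam('wrist'); h=c['hsv']; save(c,'d.png',None,1.2)
br=(h[...,0]>10)&(h[...,0]<26)&(h[...,1]>120)&(h[...,2]>70)
cs,_=cv2.findContours(br.astype('uint8'),0,1)
for k in cs:
    if cv2.contourArea(k)<300: continue
    b=cv2.minAreaRect(k);P=np.array([ray(c,*p,0.02) for p in cv2.boxPoints(b)]);e=P[1]-P[0],P[2]-P[1];l=max(e,key=np.linalg.norm)
    print(b,P.mean(0).round(4),[round(np.linalg.norm(x)*1000,1) for x in e],np.degrees(np.arctan2(l[1],l[0])))
E
```

```text
time: 1.6
ee_pos: [0.5565, 0.3782, 0.2008]
eef_rot: [0.606, 0.796, 0.0, -0.0]
ft_force: [-0.1, -0.1, -0.3]
width: 0.0871
grip_force: 0.0
t 1.6 pos [0.5565 0.3782 0.2008] shift [ -1.4   0.2 196.8] turn 0.1 tilt [ 0.e+00  5.e-04 -1.e+00] q7 [-0.87  0.45  0.29  1.36 -0.13  1.34 -0.31]
((261.0, 187.0), (98.0, 22.0), 90.0) [0.5645 0.3583 0.02  ] [np.float64(22.4), np.float64(107.8)] -73.92939797734165
((350.66973876953125, 97.10092163085938), (83.13932800292969, 52.4888801574707), 16.699243545532227) [0.6249 0.4719 0.02  ] [np.float64(48.6), np.float64(81.7)] -0.046730075473568035
((377.97064208984375, 12.617648124694824), (25.951311111450195, 32.25723648071289), 14.03624439239502) [0.6234 0.5501 0.02  ] [np.float64(26.5), np.float64(24.1)] 94.64516795108379
((99.4531478881836, 22.2822322845459), (120.7031478881836, 25.673702239990234), 32.85572052001953) [0.3776 0.473  0.02  ] [np.float64(23.4), np.float64(102.7)] -16.712601749964268
```

View pics/d.png

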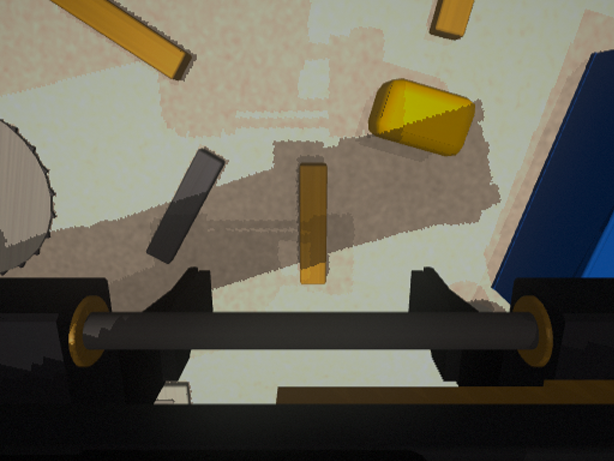

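The wrist view shows the brass bar upright between the fingers at (313,223), with the tape clear at (425,120) and the steel bar at (187,205). Both views agree on the bar's pose, so I descend and grip.

```bash
python3 -m crank '[[[0,2,50,0,1],[0,2,100,0,1],[0,2,140,0,1],[0,2,170,0,1],[0,2,185,0,1],[0,2,196,0,1],[0,2,196,0,1],[0,2,196,0,-1],[0,2,196,0,-1],[0,2,196,0,-1],[0,2,196,0,-1],[0,2,196,0,-1],[0,2,196,0,-1],[0,2,196,0,-1],[0,2,196,0,-1],[0,2,196,0,-1],[0,2,196,0,-1]]]' 45
```

```text
time: 3.35
ee_pos: [0.5591, 0.3779, 0.0045]
eef_rot: [0.606, 0.795, 0.0, -0.0]
ft_force: [-0.4, 0.1, -0.5]
width: 0.0234
grip_force: 45.0
```

```bash
python3 -m crank '[[[0,0,-40,0,-1],[0,0,-80,0,-1],[0,0,-110,0,-1],[0,0,-130,0,-1],[0,0,-130,0,-1]]]'
python3 - <<'E'
from h import *
import pickle
a=pickle.load(open('a.pkl','rb')); c=a[0]
q=lambda u,v,z:ray(c,80+(u+.5)/2.7-.5,130+(v+.5)/2.7-.5,z)[:2]
an=lambda d:np.degrees(np.arctan2(d[1],d[0]))
L=[q(430,208,.008),q(473,355,.008),q(690,147,.008),q(745,288,.008)]
print(np.round(L,4),np.linalg.norm(L[0]-L[1]),an(L[0]-L[1])+180,an(L[0]-L[2]),an(L[1]-L[3]))
S=[q(603,206,.05),q(665,190,.05),q(684,253,.05),q(622,269,.05)]
print('head',np.mean(S,0),an(S[0]-S[1]),an(S[3]-S[2]),an(S[1]-S[2]),an(S[0]-S[3]),[np.linalg.norm(S[i]-S[i-1]) for i in range(4)])
print('sleeve z.076',q(573,246,.076))
mid=(L[0]+L[1])/2; print('mid end (y=.225)',mid)
# side camera: ring/knob
c=a[1];h=c['hsv'];sub=np.zeros(h.shape[:2],bool);sub[150:190,195:245]=1
m=((h[...,0]<16)&(h[...,1]>150)&(h[...,2]>80)&sub).astype('uint8')
v,u=np.nonzero(m);print('side org',len(u),u.mean(),v.mean(),ray(c,u.mean(),v.mean(),.072),u.min(),u.max(),v.min(),v.max())
print(proj(c,(.46,-.0858,.08)),proj(c,(.46,-.0858,.06)))
go([0,0,0],15)
E
```

```text
time: 3.85
ee_pos: [0.5603, 0.3786, 0.1373]
eef_rot: [0.607, 0.795, 0.002, 0.0]
ft_force: [0.9, 0.4, -4.0]
width: 0.0238
grip_force: 45.0
[[ 0.4852  0.1558]
 [ 0.3143  0.1008]
 [ 0.5681 -0.1563]
 [ 0.3999 -0.2194]] 0.17960189409199628 197.8439514941228 104.86952365867386 104.96506565291578
head [ 0.46145506 -0.0910177 ] 105.99410967445418 105.75367615778009 16.294209198344337 16.862891885797232 [np.float64(0.07531310116812574), np.float64(0.0750028008933942), np.float64(0.07561709092422111), np.float64(0.07425757732550708)]
sleeve z.076 [ 0.43745635 -0.00645152]
mid end (y=.225) [0.399761   0.12830261]
side org 21 214.0952380952381 163.95238095238096 [ 0.46244611 -0.07917196  0.072     ] 211 225 161 177
(np.float64(213.11222459414304), np.float64(161.55134863179921)) (np.float64(213.4303748064041), np.float64(165.34313713024846))
t 3.85 pos [0.5603 0.3786 0.1373] shift [-217.4 -641.   134.3] turn 0.3 tilt [ 0.0034  0.003  -1.    ] q7 [-0.86  0.5   0.28  1.44 -0.14  1.22 -0.3 ]
```

```bash
python3 -c "
from h import *
go([.4038,.1106,.06],16.0)"
```

```text
t 3.85 pos [0.5603 0.3786 0.1373] shift [-217.3 -222.    76. ] turn -0.7 tilt [ 0.0034  0.003  -1.    ] q7 [-0.86  0.5   0.28  1.44 -0.14  1.22 -0.3 ]
```

```bash
python3 -m crank '[[[-30,-30,20,-0.7,-1],[-60,-60,40,-0.7,-1],[-90,-92,60,-0.7,-1],[-120,-123,76,-0.7,-1],[-150,-154,76,-0.7,-1],[-180,-184,76,-0.7,-1],[-205,-210,76,-0.7,-1],[-217,-222,76,-0.7,-1],[-217,-222,76,-0.7,-1],[-217,-222,76,-0.7,-1],[-217,-222,76,-0.7,-1]]]'
python3 - <<'E'
from h import *
go([.4038,.1106,.0135],16.0)
c=cam('top'); save(c,'e.png',(200,150,360,270),4.5)
c=cam('side'); save(c,'f.png',(180,130,320,235),5)
E
```

```text
time: 4.95
ee_pos: [0.4027, 0.1108, 0.0583]
eef_rot: [0.601, 0.799, 0.0, 0.0]
ft_force: [0.8, 0.9, -4.7]
width: 0.0236
grip_force: 45.0
t 4.95 pos [0.4027 0.1108 0.0583] shift [-0.5  1.  44.8] turn 0.1 tilt [ 2.e-04  0.e+00 -1.e+00] q7 [-0.73  0.04  0.36  2.18 -0.02  0.92 -0.08]
```

View pics/f.png

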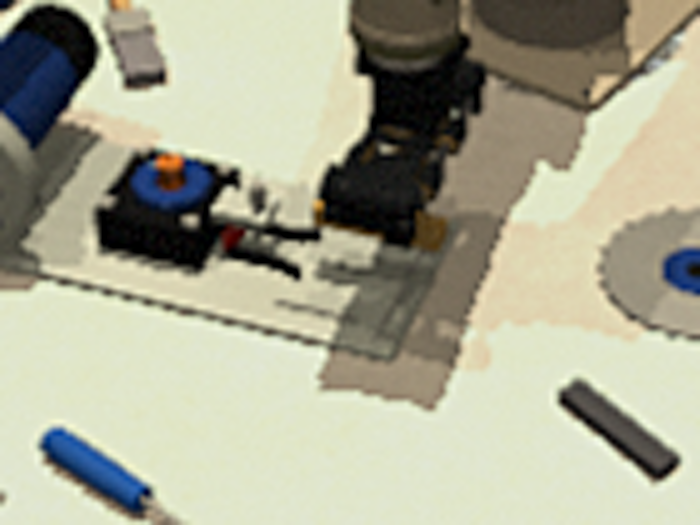

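The side crop shows the bar held level (ends at (322,210) and (430,232)), in line with the channel whose rails end near (300,235) and (318,270). The red end stop is at (233,237). Now I lower it.

```bash
python3 -m crank '[[[0,1,20,0,-1],[0,1,35,0,-1],[0,1,42,0,-1],[0,1,44,0,-1],[0,1,45,0,-1],[0,1,45,0,-1],[0,1,45,0,-1]]]'
```

```text
time: 5.75
ee_pos: [0.4037, 0.1104, 0.014]
eef_rot: [0.602, 0.799, 0.0, 0.0]
ft_force: [0.5, -0.5, -3.9]
width: 0.0235
grip_force: 45.0
```

```bash
python3 -m crank '[[[0,0,1,0,-1],[-8,0,1,0,-1],[-16,0,1,0,-1],[-24,0,1,0,-1],[-32,0,1,0,-1],[-40,0,1,0,-1],[-48,0,1,0,-1],[-48,0,1,0,-1],[-48,0,1,0,-1]]]'
python3 - <<'E'
from h import *
go([.4605,-.087,.1],16)
c=cam('side'); save(c,'g.png',(190,140,290,215),7)
E
```

```text
time: 6.65
ee_pos: [0.4166, 0.0639, 0.0125]
eef_rot: [0.602, 0.799, -0.0, -0.0]
ft_force: [-0.6, -0.1, -4.2]
width: 0.0235
grip_force: 45.0
t 6.65 pos [0.4166 0.0639 0.0125] shift [-157.2    0.6  -87.5] turn -0.0 tilt [-1.e-04  0.e+00 -1.e+00] q7 [-0.64  0.14  0.4   2.21 -0.08  0.81  0.09]
```

View pics/g.png

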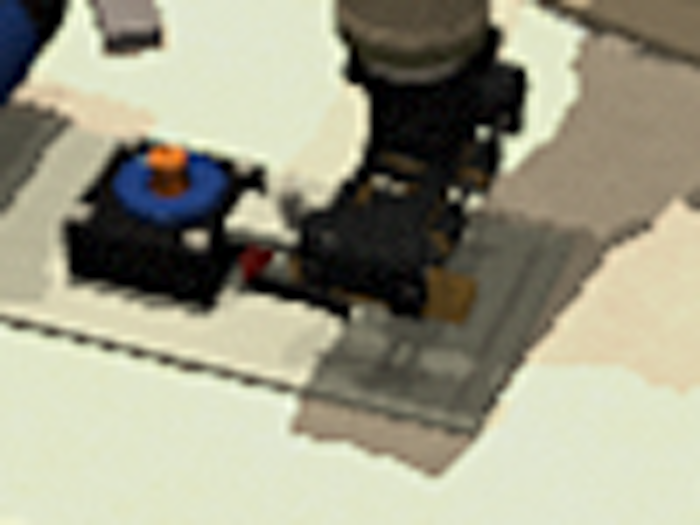

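The bar's nose is at (300,262), between the rails and just short of the red stop at (255,262). No contact force has built up yet.

```bash
python3 -m crank '[[[-5,0,0,0,-1],[-10,0,0,0,-1],[-15,0,0,0,-1],[-18,0,0,0,-1],[-18,0,0,0,-1],[-19,0,0,0,-1],[-20,0,0,0,-1],[-20,0,0,0,-1]]]'; python3 -m crank '[[[-1,0,0,0,-1],[-2,0,0,0,-1],[-2,0,0,0,-1]]]'
```

```text
time: 7.5
ee_pos: [0.4221, 0.0451, 0.0125]
eef_rot: [0.602, 0.799, 0.0, -0.0]
ft_force: [-1.0, 1.0, -2.7]
width: 0.0236
grip_force: 45.0
time: 7.8
ee_pos: [0.4221, 0.045, 0.0125]
eef_rot: [0.601, 0.799, 0.001, -0.001]
ft_force: [-3.3, 9.6, -3.1]
width: 0.0237
grip_force: 45.0
```

The end stop is felt (10 N along the saw's y). I ease off, settle onto the sole and release slowly, rising straight up.

```bash
python3 -m crank '[[[0.5,0,0.5,0,-1],[0.5,0,0.5,0,-1]]]' 10; python3 -m crank '[[[0,0,0,0,-0.3],[0,0,0,0,-0.3],[0,0,0,0,-0.3],[0,0,0,0,-0.1],[0,0,0,0,0],[0,0,-30,0,0],[20,0,-70,0,0],[60,0,-110,0,0],[80,0,-130,0,0],[80,0,-130,0,0],[80,0,-130,0,0]]]'
python3 - <<'E'
from h import *
go([.4605,-.087,.13],16)
c=cam('top'); h=c['hsv']; save(c,'i.png',(240,170,350,250),6)
br=((h[...,0]>10)&(h[...,0]<26)&(h[...,1]>120)&(h[...,2]>60)).astype('uint8'); br[:180]=0;br[260:]=0;br[:,:250]=0;br[:,340:]=0
cs,_=cv2.findContours(br,0,1)
for k in cs:
    b=cv2.minAreaRect(k);P=np.array([ray(c,*p,0.028) for p in cv2.boxPoints(b)]);print(b,P.round(4).tolist())
c=cam('side'); h=c['hsv']; save(c,'j.png',(195,145,275,205),9)
E
```

```text
time: 8.0
ee_pos: [0.4222, 0.0449, 0.0124]
eef_rot: [0.601, 0.799, 0.0, -0.001]
ft_force: [-4.7, 7.3, 4.1]
width: 0.0239
grip_force: 10.0
time: 9.1
ee_pos: [0.4007, 0.1201, 0.1421]
eef_rot: [0.601, 0.799, 0.0, 0.0]
ft_force: [-0.3, -0.3, -0.2]
width: 0.0432
grip_force: 0.0
t 9.1 pos [0.4007 0.1201 0.1421] shift [-2.155e+02  1.000e-01  1.220e+01] turn 0.1 tilt [ 1.e-03  2.e-04 -1.e+00] q7 [-0.74 -0.08  0.33  2.09  0.03  1.13 -0.14]
((318.0, 214.0), (6.0, 6.0), 90.0) [[0.4754, -0.0858, 0.028], [0.4759, -0.1049, 0.028], [0.4568, -0.1047, 0.028], [0.4563, -0.0857, 0.028]]
```

View pics/j.png

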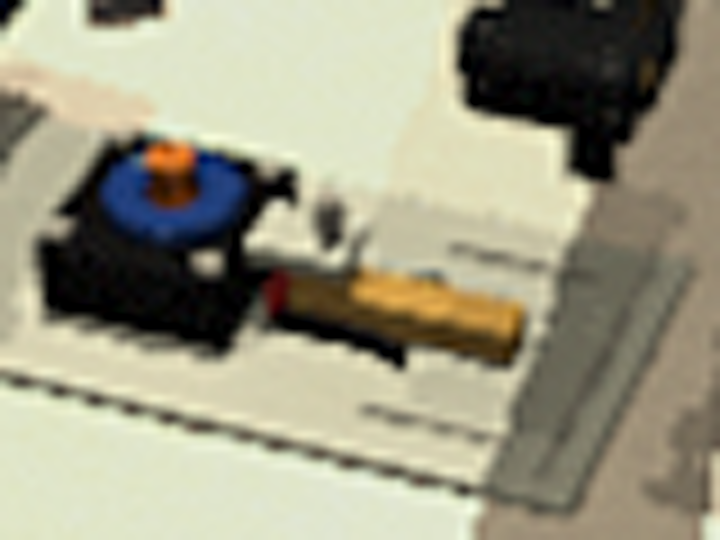

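The side crop shows the bar seated against the red stop at (278,295), lying flat, with the nose over its near end and the hand off. Next is the knob. I'll start the stroke 28° anticlockwise of the saw's x and finish 28° clockwise of it, which keeps the gripper body clear of the motor.

Run:
```python
from h import *
import pickle
go([.460,-.086,.13],44)
c=cam('side')
for p in [(522,305),(510,365)]:
    q=ray(c,195+p[0]/9,145+p[1]/9,.028 if p[1]<330 else .008)[:2]-[.460,-.086]; print(q@[.9613,.2756],q@[-.2756,.9613])
c=cam('top');h=c['hsv']
sub=np.zeros(h.shape[:2],bool);sub[190:240,300:335]=1
m=((h[...,0]>95)&(h[...,0]<130)&(h[...,1]>120)&sub|(h[...,0]<26)&(h[...,1]>140)&sub).astype('uint8')
k=max(cv2.findContours(m,0,1)[0],key=cv2.contourArea);e=cv2.fitEllipse(k);print(e,ray(c,*e[0],.06))
```

```text
t 9.2 pos [0.4002 0.119  0.1411] shift [-213.5    1.2   11.2] turn -28.0 tilt [-0.0013 -0.001  -1.    ] q7 [-0.74 -0.08  0.33  2.09  0.03  1.13 -0.14]
-0.008421485120881238 0.1718488896811118
0.011090987690207181 0.17296432103114256
((316.23187255859375, 214.8610076904297), (19.404212951660156, 20.726213455200195), 171.2783203125) [ 0.45936745 -0.08351203  0.06      ]
```

```bash
python3 -m crank '[[[-30,1,0,-8,0.1],[-60,1,0,-16,0.1],[-90,1,0,-24,0.1],[-120,1,0,-28,0.1],[-150,1,0,-28,0.1],[-180,1,0,-28,0.1],[-205,1,0,-28,0.1],[-213,1,0,-28,0.1],[-213,1,0,-28,0.1],[-213,1,0,-28,0.1],[-213,1,0,-28,0.1]]]'
python3 - <<'E'
from h import *
go([.460,-.0855,.065],44)
for n,cr,s in(('side',(180,120,270,190),7),):
    c=cam(n); save(c,'k.png',cr,s); print(proj(c,(.46,-.0855,.08)))
E
```

```text
time: 10.4
ee_pos: [0.4599, -0.083, 0.1418]
eef_rot: [0.39, 0.921, 0.0, -0.0]
ft_force: [-1.3, -0.0, 0.1]
width: 0.0476
grip_force: 0.0
t 10.4 pos [ 0.4599 -0.083   0.1418] shift [-1.9 -1.7 76.8] turn 0.1 tilt [-5.e-04  4.e-04 -1.e+00] q7 [-0.53  0.03  0.63  1.99 -0.02  1.12  0.88]
(np.float64(213.16811351200198), np.float64(161.5773815740866))
```

View pics/k.png

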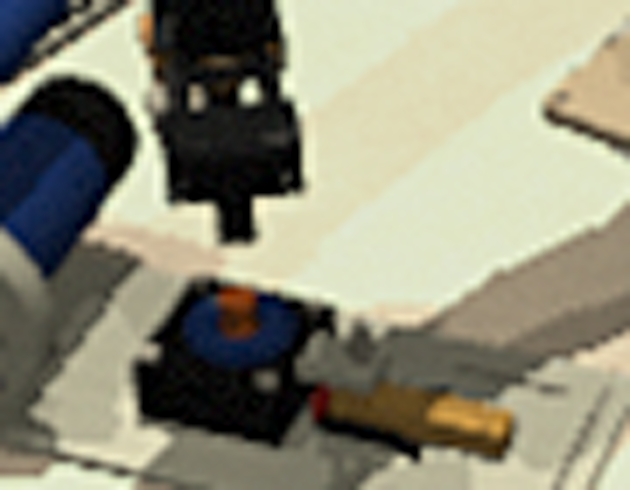

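The gripper fingers (tip at (238,240)) stand straight over the orange knob (238,305). Body and motor are clear.

```bash
python3 -m crank '[[[-1,-1,30,0,0.1],[-1,-1,55,0,0.1],[-1,-1,70,0,0.1],[-1,-1,76,0,0.1],[-1,-1,76,0,0.1]]]'; python3 -m crank '[[[0,0,0,0,-1],[0,0,0,0,-1],[0,0,0,0,-1],[0,0,0,0,-1],[0,0,0,0,-1],[0,0,0,0,-1]]]' 8; python3 -c "
from h import *
s=r.read_state();M=R.from_quat(s['eef_rot']).as_matrix();print('tool force',M.T@s['ft_force'],s['torque'])"
```

```text
time: 10.95
ee_pos: [0.4598, -0.0851, 0.0657]
eef_rot: [0.39, 0.921, -0.0, -0.001]
ft_force: [-0.4, -0.9, 0.0]
width: 0.0479
grip_force: 0.0
time: 11.55
ee_pos: [0.4606, -0.0854, 0.0664]
eef_rot: [0.39, 0.921, 0.0, 0.0]
ft_force: [0.7, 1.3, 2.8]
width: 0.0218
grip_force: 8.0
tool force [ 0.4345747   1.3907186  -2.82461181] [ 0.18951608 -0.05500242 -0.04701687]
```

```bash
cat > t.py <<'E'
from h import *
s=r.read_state();M=R.from_quat(s['eef_rot']).as_matrix();y=M[:,1];print('t',round(s['time'],2),'ang',round(np.degrees(np.arctan2(y[1],y[0])),2),'pos',s['ee_pos'].round(4),'F',np.round(s['ft_force'],1),'T',np.round(s['torque'],3),'tau',np.round(s['joint_torque'][-1],3),'w',round(s['width'],4))
E
python3 -m crank '[[[0,0,0,0,-1],[0,0,0,0,-1],[0,0,0,0,-1]]]' 40 >/dev/null; python3 t.py
python3 -m crank '[[[0,0,0,4,-1],[0,0,0,8,-1],[0,0,0,12,-1],[0,0,0,16,-1]]]' >/dev/null; python3 t.py
python3 -m crank '[[[0,0,0,4,-1],[0,0,0,8,-1],[0,0,0,12,-1],[0,0,0,14,-1]]]' >/dev/null; python3 t.py
python3 -m crank '[[[0,0,0,0,-1],[0,0,0,0,-1],[0,0,0,0,-1]]]' >/dev/null; python3 t.py
python3 -m crank '[[[0,0,0,0,-1]]]' >/dev/null; python3 t.py
```

```text
t 11.85 ang 44.04 pos [ 0.4606 -0.0854  0.0663] F [-0.2  1.3  5. ] T [ 0.351 -0.029 -0.024] tau 0.006 w 0.0208
t 12.25 ang 27.89 pos [ 0.4606 -0.0854  0.0664] F [-0.2  0.6  6.2] T [ 0.268 -0.057  0.173] tau 1.248 w 0.0209
t 12.65 ang 13.9 pos [ 0.4606 -0.0854  0.0664] F [-0.2  0.8  5.8] T [0.219 0.087 0.276] tau -0.033 w 0.0208
t 12.95 ang 14.04 pos [ 0.4606 -0.0854  0.0663] F [-0.5  1.3  6. ] T [0.269 0.03  0.103] tau -0.078 w 0.021
t 13.05 ang 14.05 pos [ 0.4606 -0.0854  0.0664] F [-0.8  1.2  5.8] T [0.268 0.063 0.075] tau -0.076 w 0.0208
```

```bash
cat > avg.py <<'E'
from h import *
T=[]
for i in range(8): r.camera('wrist'); s=r.read_state(); T.append([s['torque'][2],s['joint_torque'][-1]])
T=np.array(T);M=R.from_quat(s['eef_rot']).as_matrix()[:,1];print('hold t',round(s['time'],2),'ang',round(np.degrees(np.arctan2(M[1],M[0])),2),'T',T.mean(0).round(4),'sd',T.std(0).round(4),'F',s['ft_force'].round(1))
E
python3 avg.py
python3 -m crank '[[[0,0,0,4,-1],[0,0,0,4,-1],[0,0,0,4,-1]]]' >/dev/null; python3 avg.py
python3 -m crank '[[[0,0,0,4,-1],[0,0,0,4,-1],[0,0,0,4,-1]]]' >/dev/null; python3 avg.py
```

```text
hold t 13.45 ang 14.04 T [ 0.0724 -0.077 ] sd [0.0235 0.0001] F [-0.2  1.5  5.4]
hold t 14.15 ang 10.04 T [ 0.034  -0.0355] sd [0.0427 0.0074] F [-0.5  1.3  5.9]
hold t 14.85 ang 6.04 T [ 0.0088 -0.0334] sd [0.0287 0.0074] F [1.  1.2 5.3]
```

```bash
for i in 1 2 3 4; do python3 -m crank '[[[0,0,0,1,-1],[0,0,0,2,-1],[0,0,0,3,-1],[0,0,0,4,-1]]]' >/dev/null; python3 t.py; done; python3 avg.py
```

```text
t 15.25 ang 2.01 pos [ 0.4605 -0.0854  0.0663] F [-0.4  0.4  6.3] T [0.215 0.061 0.159] tau 0.184 w 0.0203
t 15.65 ang -1.99 pos [ 0.4605 -0.0854  0.0663] F [-0.   0.9  5.9] T [0.223 0.054 0.191] tau 0.183 w 0.0208
t 16.05 ang -5.99 pos [ 0.4605 -0.0854  0.0663] F [0.4 0.9 5.9] T [0.248 0.077 0.145] tau 0.183 w 0.0208
t 16.45 ang -9.99 pos [ 0.4605 -0.0854  0.0663] F [-0.6  1.6  6.3] T [0.237 0.157 0.137] tau 0.183 w 0.0206
hold t 16.85 ang -9.95 T [ 0.1073 -0.1274] sd [0.0406 0.121 ] F [0.2 2.4 6. ]
```

The joint-7 torque while turning reads a steady 0.183 N m, so the tip is still free after 54°. I re-grip for a second stroke.

```bash
python3 -m crank '[[[0,0,0,0,0.1],[0,0,0,0,0.1],[0,0,0,0,0.1],[0,0,0,0,0.1],[0,0,0,-8,0.1],[0,0,0,-16,0.1],[0,0,0,-24,0.1],[0,0,0,-32,0.1],[0,0,0,-40,0.1],[0,0,0,-48,0.1],[0,0,0,-54,0.1],[0,0,0,-54,0.1],[0,0,0,-54,0.1]]]'; python3 t.py;  python3 -m crank '[[[0,0,0,0,-1],[0,0,0,0,-1],[0,0,0,0,-1],[0,0,0,0,-1],[0,0,0,0,-1],[0,0,0,0,-1]]]' 40 >/dev/null;python3 t.py
for i in 1 2 3; do python3 -m crank '[[[0,0,0,1,-1],[0,0,0,2,-1],[0,0,0,3,-1],[0,0,0,4,-1]]]' >/dev/null; python3 t.py; done
```

```text
time: 18.15
ee_pos: [0.4601, -0.0856, 0.0659]
eef_rot: [0.392, 0.92, -0.0, -0.0]
ft_force: [0.5, -0.4, 0.9]
width: 0.0483
grip_force: 0.0
t 18.15 ang 43.83 pos [ 0.4601 -0.0856  0.0659] F [ 0.5 -0.4  0.9] T [-0.095  0.005  0.01 ] tau 0.327 w 0.0483
t 18.75 ang 44.03 pos [ 0.4604 -0.0853  0.0661] F [ 2.2  1.3 -1.3] T [ 0.276 -0.361  0.   ] tau 0.009 w 0.0208
t 19.15 ang 39.96 pos [ 0.4604 -0.0853  0.0661] F [ 2.1  2.9 -2.6] T [ 0.581 -0.725  0.159] tau 0.184 w 0.0208
t 19.55 ang 35.96 pos [ 0.4604 -0.0853  0.0661] F [ 4.4  4.3 -3.2] T [ 0.73  -0.872  0.144] tau 0.185 w 0.0207
t 19.95 ang 31.96 pos [ 0.4604 -0.0853  0.0661] F [ 4.6  3.  -2.3] T [ 0.678 -0.83   0.198] tau 0.159 w 0.0205
```

```bash
for i in 1 2 3; do python3 -m crank '[[[0,0,0,1,-1],[0,0,0,2,-1],[0,0,0,3,-1]]]' >/dev/null; python3 t.py; done
```

```text
t 20.25 ang 28.96 pos [ 0.4604 -0.0853  0.0661] F [ 3.8  3.7 -2.5] T [ 0.702 -0.828  0.237] tau 0.142 w 0.0208
t 20.55 ang 25.96 pos [ 0.4604 -0.0853  0.0661] F [ 4.6  3.5 -2.9] T [ 0.7   -0.841  0.251] tau 0.124 w 0.021
t 20.85 ang 22.96 pos [ 0.4604 -0.0853  0.0661] F [ 3.8  3.8 -2.9] T [ 0.636 -0.884  0.281] tau 0.106 w 0.0207
```

Contact came at about 33.5°. The load signal changes by about 0.018 N m per 3°, close to the 0.020 expected from the spring, and puts the force at about 10 N now. I check it with a held average.

```bash
python3 -m crank '[[[0,0,0,0,-1],[0,0,0,0,-1]]]' >/dev/null; python3 avg.py; python3 avg.py
```

```text
hold t 21.45 ang 23.0 T [ 0.1572 -0.1737] sd [0.0257 0.0018] F [ 4.8  3.9 -3.2]
hold t 21.85 ang 22.99 T [ 0.1773 -0.1731] sd [0.0264 0.    ] F [ 3.8  2.9 -2.5]
```

```bash
python3 -m crank '[[[0,0,0,-1,-1],[0,0,0,-2,-1],[0,0,0,-3,-1]]]' >/dev/null; python3 t.py; python3 avg.py; python3 -m crank '[[[0,0,0,1,-1]]]' >/dev/null; python3 t.py; python3 -m crank '[[[0,0,0,1,-1]]]' >/dev/null; python3 t.py
```

```text
t 22.15 ang 26.01 pos [ 0.4604 -0.0853  0.0661] F [ 3.6  4.1 -3.1] T [ 0.731 -0.799 -0.103] tau -0.233 w 0.0209
hold t 22.55 ang 25.97 T [-0.0623  0.0774] sd [0.0379 0.1211] F [ 3.6  4.2 -2.5]
t 22.65 ang 24.98 pos [ 0.4604 -0.0853  0.0661] F [ 3.8  3.5 -3.1] T [ 0.754 -0.845  0.145] tau 0.449 w 0.0208
t 22.75 ang 23.96 pos [ 0.4604 -0.0853  0.0661] F [ 4.   3.6 -2.1] T [ 0.747 -0.82   0.257] tau 0.131 w 0.0209
```

Forward and backward readings at 26° both give about 0.18 N m of friction and a load of about 7 to 9 N. I return to 26°, release and lift.

```bash
python3 -m crank '[[[0,0,0,-1,-1],[0,0,0,-2,-1],[0,0,0,-2,-1]]]' >/dev/null; python3 t.py; python3 -m crank '[[[0,0,0,0,0.1],[0,0,0,0,0.1],[0,0,0,0,0.1],[0,0,0,0,0.1],[0,0,-30,0,0.1],[0,0,-70,0,0.1],[0,0,-110,0,0.1],[0,0,-140,0,0.1],[0,0,-140,0,0.1]]]'
python3 - <<'E'
from h import *
c=cam('side');save(c,'l.png',(180,120,270,190),7)
c=cam('top')
E
```

```text
t 23.05 ang 26.0 pos [ 0.4604 -0.0853  0.0661] F [ 3.5  2.7 -2.8] T [ 0.713 -0.856 -0.009] tau 0.33 w 0.0209
time: 23.95
ee_pos: [0.4621, -0.086, 0.2098]
eef_rot: [0.53, 0.848, 0.002, 0.002]
ft_force: [-0.6, -0.2, -0.9]
width: 0.0481
grip_force: 0.0
```

View pics/l.png

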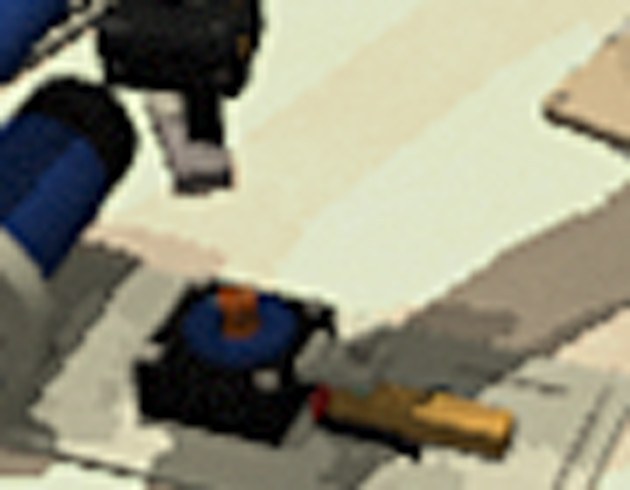

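The hand is clear above, with its tip at (200,185). The bar is still home against the red stop (320,403) and the knob is free. I hand the job in.

```bash
python3 -c "
from bench import r
print(r.close_job())"
```

```text
the job is handed in; nothing more can be done
None
```

I handed the job in at about 24 s: the brass bar is home against the red stop, the inner knob is turned until the foot presses at an estimated 8 N (inferred from knob torque, readings 7 to 9 N), and the hand is clear; no verdict came back.

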